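# Seat an axle in V-rests against the sprung end stop

### The job

Take the thick axle from the wooden rack and lay it in both V-rests of the checking fixture, clear of the end stop. Then slide it along the rests against the stop until the sprung pin is pushed in about half way, do not drive the pin to the bottom, and let go so that the axle stays lying fully down in both V-rests and still touching the pin. Leave the thin axle where it is in the rack.

Things in the scene. Friction and masses are not known exactly. Their poses are not given: they have to be found in the camera images.
- thick_axle: Bright steel round axle, 22 mm diameter, 160 mm long, both ends alike, 0.3 to 0.6 kg. Origin at its centre; its x axis runs along the axle (it may be rolled about that axis). It starts in one of the rack's two places.
- thin_axle: Bright steel round axle, 14 mm diameter, 160 mm long, in the rack's other place; must stay there. Origin at its centre, x axis along it.
- rack: Fixed wooden rack: board 130 (x) x 150 (y) x 10 mm with two notched strips 14 mm thick at x = -52 and +52 mm, 38 mm high. The axles lie along its x at y = +42 and -42 mm, the thick one's centre 35.6 mm above the bench; they can be gripped from above between the strips (90 mm free). Origin under the board's centre, on the bench.
- fixture: Fixed checking fixture: dark base plate, x = -70 to +155, y = -40 to +40 mm in its frame, 12 mm thick, with two aluminium V-rests and an end stop. The grooves run along its x at y = 0; +x points to the stop. Origin on the bench under the point midway between the rests. The thick axle's centre may be laid at x = -24 mm: clear of the stop however it is set.
- groove_mid (a point): Centre line of the thick axle fully down in both grooves, midway between the rests, 41.6 mm above the bench. Rests: centred 50 mm before and behind it, each 20 mm thick and 70 mm wide, tops 48 mm above the bench, 80 mm free between them; 90 degree grooves, 44 mm wide at the top. Sliding friction 2 to 7 N; a push that also bears down on the axle adds friction, so the tool may feel 2 to 4 times the pin force.
- stop_bracket: Fixed steel block 20 x 50 x 50 mm on the plate at fixture x = +130 mm, origin under its centre. It holds a 16 mm screw (does not move under the work) with the sprung pin in its tip, on the axle's centre line, pointing to fixture -x. The screw's setting differs each time and is not measured.
- pin_range (a point): Middle of the range in which the free pin's tip may stand (fixture x = +66 to +92 mm; find it by touch or sight), NOT the tip itself. Brass pin, 10 mm diameter, moves in 10 mm; spring 1.2 N per mm, no preload: half way is 5 mm and 6 N, at 12 N it is at the bottom. When let go, the axle springs back a little and friction keeps it against the pin.

How it is judged:
On the way, in this order (a step that is already met when the one before it is completed fails the run):
1. the thick axle lies down in both V-rests, not yet touching the end stop (z of thick_axle in the frame of fixture between 0.04 and 0.0435 m and y of thick_axle in the frame of fixture between -0.002 and 0.002 m and x of thick_axle in the frame of fixture between -0.036 and 0.024 m and angle between the x axis of thick_axle and the x axis of fixture, either way round below 0.035 rad and contact force between thick_axle and stop_bracket below 0.3 N), for 0.1 s.
2. lying in both V-rests, the axle presses the sprung pin in (more than 3 N) (z of thick_axle in the frame of fixture between 0.04 and 0.0435 m and y of thick_axle in the frame of fixture between -0.002 and 0.002 m and x of thick_axle in the frame of fixture between -0.036 and 0.024 m and angle between the x axis of thick_axle and the x axis of fixture, either way round below 0.035 rad and contact force between thick_axle and stop_bracket above 3 N), for 0.2 s.
At the end, for the whole second after the job is handed in: Thick axle in both V-rests: within 2 mm of the grooves' mid-plane, centre 40.0 to 43.5 mm above the bench and -36 to +24 mm along the fixture, within 0.035 rad of the grooves; at rest (below 0.01 m/s), touching the pin (over 0.2 N); thin axle within 15 mm of its start (z of thick_axle in the frame of fixture between 0.04 and 0.0435 m and y of thick_axle in the frame of fixture between -0.002 and 0.002 m and x of thick_axle in the frame of fixture between -0.036 and 0.024 m and angle between the x axis of thick_axle and the x axis of fixture, either way round below 0.035 rad and contact force between thick_axle and stop_bracket above 0.2 N and linear speed of thick_axle below 0.01 m/s and distance of thin_axle from where it was at the start of the episode below 0.015 m).
It fails at once if the axle is forced against the end stop with more than 14 N (pin driven to the bottom) (contact force between thick_axle and stop_bracket above 14 N).
It fails at once if the thin axle is disturbed (moved by more than 15 mm) (distance of thin_axle from where it was at the start of the episode above 0.015 m).
It also fails if it takes over 72 s, if anything falls off the work surface, if the arm or the gripper's body presses on something with over 40 N, if the wrist force passes 120 N, or if a joint passes its speed limit or range.

### The arm

A 6-joint arm with a two-finger parallel gripper is mounted at the origin on a cart in front of the work surface, level with it; the furniture and walls round the work are solid. World frame = base frame: x ahead of the robot, y to its left, z up, the work surface at z = 0. Lengths are in m, angles in rad, forces in N, time in s.
With the tool pointing down it reaches from about 0.35 to 0.775 m from the base axis. Payload 5.5 kg.
Tool frame: the origin (TCP) lies between the finger pads; the fingertips stand env.nose_length ahead of it and the grasp point (between the pads) lies 8 mm behind it (env.nose_length is the distance from the TCP to the fingertips, in m); z points along the fingers, y is the direction in which the jaws open and shut (so a half turn about z gives the same grasp; the last joint's range is limited). The gripper opens to 85 mm and grips with 20 to 120 N. Pads are 22 mm wide; open, the fingers measure 114 mm over their backs; the gripper's body (76 mm by 85 mm) begins 54 mm behind the grasp point. The pads swing forward as they close: fully open they stand 13 mm farther back than shut.
Start: joints at [-1.418, 0.313, 0.046, 1.304, 0, 1.431], TCP at [0.166, -0.551, 0.242] pointing down, gripper open.
Joint ranges: [-2.76, 2.76], [-0.86, 1.69], [-1.03, 1.26], [-2.2, 2.34], [-1.47, 1.5], [-3.14, 3.14]. Speed limits (rad/s): [2.57, 2.57, 3.14, 3.14, 3.14, 3.14].

### API

Orientations are given as a unit quaternion [w, x, y, z].
In Python, from workcell import env gives the robot as it stands. The module is installed in compiled form; this text tells all that it offers.
- The arm moves only by the shell command python3 -m creep 'ROWS' [FORCE]. ROWS is a JSON object of lists of equal length, an entry for each row: "hand": the finger opening in mm, from 0 to 85.4; "delta_pos": the shift along the tool's x, y, z scaled (see below), a list of three; "turn": the turn about the tool's z scaled (see below). In form: {"hand": [hand, ...], "delta_pos": [[dx, dy, dz], ...], "turn": [turn, ...]}. A call has exactly 5 rows; each row shifts and turns the commanded pose from where the row before left it, along the tool's axes as they then stand; what a row does not reach is not made up. The controller multiplies each number of a shift by 0.8 m and each number of a turn by 5 degrees. A row lasts 1/12 s, in which the tool goes at most 41.7 mm and 7.16 degrees, less where a joint would pass 70% of its speed; a pose out of reach is approached as far as the arm can. A call with a number of a shift or a turn outside -1 to 1 is refused whole. A call with a gripper value outside its range is refused whole. The fingers move at their own pace and stop on an object; FORCE is the grip in N (left out, the last holds). Time passes only in rows, so rows that do not move let the fingers close, or fill a call up. It gives the time, the measured TCP pose, the force and the opening at its end, in the units of the state.
- env.get_state(): the state, without advancing time (a new reading comes with each control period).
- env.read_camera(name): name is "scene" or "top" or "wrist"; returns a dict with "pixels" (384x512x3 uint8, red, green, blue), "depth" (384x512 float32, m along the optical axis (not along the pixel's ray), 0 where there is no reading), "fx", "fy", "cx", "cy" (pixels), "origin" and "orientation" of the camera in the world. Camera axes: x right, y down, z forward; pixel columns grow to the right and rows downward; lengths in m; the calibration is good to about 2 mm. A picture is of the moment at which its call begins.
- env.hand_in(): hands the job in, once; it reports no verdict.
Trained networks look in the newest picture that a camera, given by its name, has taken for a name from the list of things; names that differ only in an ending like _2 or _b are one class to them, and where a whole thing is asked for, a point or a joint stands for the part that bears it (a point fixed in the world has none). Each returns a list of dicts, best first, with "score" (0 to 1); they miss things now and then, are a little off and sometimes report something else, mostly with a low value. They report only what shows in the picture. A call takes as long as a camera call.
- env.find_in(camera, target): "location" ([row, column] in pixels, amid what is visible of it).
- env.pinpoint(camera, target): "location" ([row, column] in pixels: a listed point, or the origin of a listed thing).
The state is a dict: "clock": time; "joint_pos": joint angles; "qvel": joint speeds; "tau": joint torques, N m; "tcp_pos": TCP position; "orientation": TCP orientation; "wrist_force": force on the tool from outside, world axes, zero at the start; "ft_torque": the same for the moment, N m; "finger_gap": finger opening in m.
Only numpy, scipy, OpenCV 4.12 (cv2) and the standard library are available. Lean on these libraries where they do the work, as an engineer would, in place of code of your own. Each camera call takes 0.05 s, during which the arm holds its last target.

## Working session

There is one attempt and no reset: what is moved stays moved. The work goes in short steps, Python scripts to look and compute and a shell command to move; the robot and the scene stay as the last step left them, time stands still between calls to the robot, and variables do not carry over. Pictures are saved under pics/ and viewed, and the job is handed in when it is done.

```bash
mkdir -p pics
cat > h.py <<'E'
from workcell import env
import numpy as np, cv2
from scipy.spatial.transform import Rotation as R
def q2m(q): return R.from_quat([q[1],q[2],q[3],q[0]]).as_matrix()
def px2w(im,r,c,d=None):
    r_,c_=int(round(r)),int(round(c))
    if d is None: d=float(np.median(im['depth'][r_-1:r_+2,c_-1:c_+2]))
    p=np.array([(c-im['cx'])/im['fx']*d,(r-im['cy'])/im['fy']*d,d])
    return q2m(im['orientation'])@p+np.array(im['origin'])
def cloud(im):
    d=im['depth'];rr,cc=np.indices(d.shape)
    P=np.stack([(cc-im['cx'])/im['fx']*d,(rr-im['cy'])/im['fy']*d,d],-1)
    W=P@q2m(im['orientation']).T+np.array(im['origin']); W[d<=0]=np.nan
    return W
def save(im,n): cv2.imwrite('pics/'+n+'.png',im['pixels'][...,::-1])
def ray0(im,r,c,z):
    d=q2m(im['orientation'])@np.array([(c-im['cx'])/im['fx'],(r-im['cy'])/im['fy'],1]);o=np.array(im['origin'])
    return o+d*(z-o[2])/d[2]
E
python3 - <<'E'
from h import *
s=env.get_state();print({k:np.round(v,3).tolist() for k,v in s.items()},env.nose_length)
for n in ['top','scene']:
    im=env.read_camera(n);save(im,n+'0');print(n,np.round(im['origin'],3),np.round(im['orientation'],3))
    for t in ['thick_axle','thin_axle','rack','fixture','groove_mid','stop_bracket','pin_range']:
        for x in env.pinpoint(n,t)[:2]:
            r,c=x['location'];z=dict(thick_axle=.0356,thin_axle=.035,groove_mid=.0416,pin_range=.0416).get(t,0)
            print(t,round(x['score'],2),np.round([r,c]),np.round(ray0(im,r,c,z),3))
E
```

```text
{'clock': 0.0, 'joint_pos': [-1.418, 0.314, 0.045, 1.304, 0.0, 1.431], 'qvel': [0.0, -0.002, -0.0, 0.002, 0.002, -0.002], 'tau': [-0.0, -48.062, 29.854, 0.019, -0.0, 0.0], 'tcp_pos': [0.166, -0.55, 0.241], 'orientation': [-0.001, 0.989, 0.146, -0.0], 'wrist_force': [-0.354, -0.672, 0.604], 'ft_torque': [-0.032, 0.007, -0.011], 'finger_gap': 0.085} 0.011
top [ 0.372 -0.063  0.892] [ 0.07  -0.638  0.762 -0.082]
thick_axle 0.88 [245. 317.] [ 0.419 -0.215  0.036]
thin_axle 0.8 [239. 352.] [ 0.418 -0.303  0.035]
rack 0.79 [241. 332.] [ 0.425 -0.261  0.   ]
fixture 0.73 [234. 184.] [0.508 0.106 0.   ]
fixture 0.67 [239. 331.] [ 0.43  -0.259  0.   ]
groove_mid 0.74 [228. 177.] [0.519 0.113 0.042]
stop_bracket 0.8 [183. 188.] [0.638 0.079 0.   ]
pin_range 0.92 [198. 184.] [0.59  0.087 0.042]
scene [0.154 0.677 0.562] [ 0.123 -0.195  0.844 -0.484]
thick_axle 0.75 [190. 329.] [ 0.413 -0.226  0.036]
thin_axle 0.77 [174. 338.] [ 0.419 -0.317  0.035]
rack 0.94 [192. 330.] [ 0.426 -0.277  0.   ]
fixture 0.88 [270. 220.] [0.526 0.11  0.   ]
groove_mid 0.82 [255. 223.] [0.516 0.11  0.042]
stop_bracket 0.88 [239. 180.] [0.659 0.057 0.   ]
pin_range 0.82 [241. 196.] [0.59  0.094 0.042]
```

Run:
```python
import cv2
a=cv2.imread('pics/top0.png')[140:300,120:400];cv2.imwrite('pics/top0c.png',cv2.resize(a,None,fx=2.8,fy=2.8,interpolation=2))
```

```text
(no output)
```

View pics/top0.png

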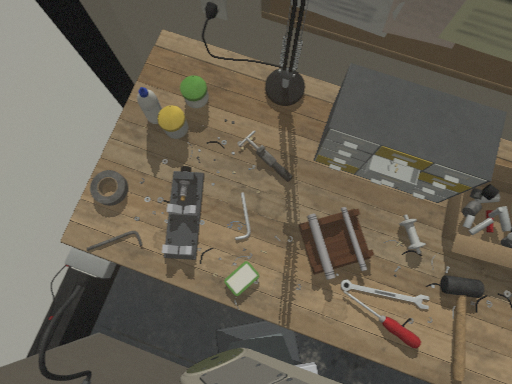

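View pics/top0c.png

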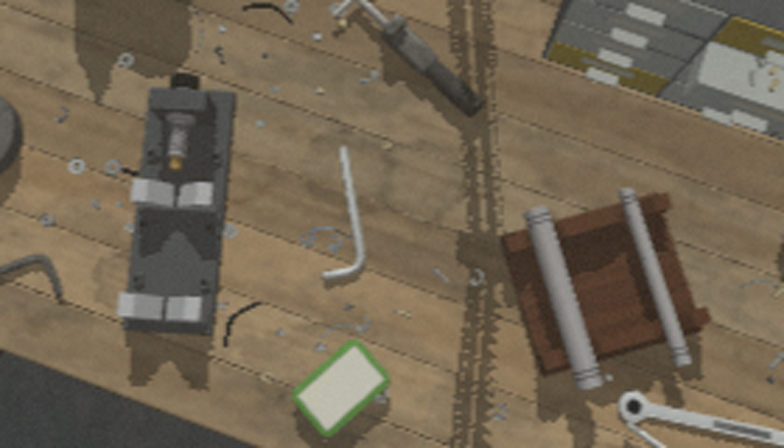

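View pics/scene0.png

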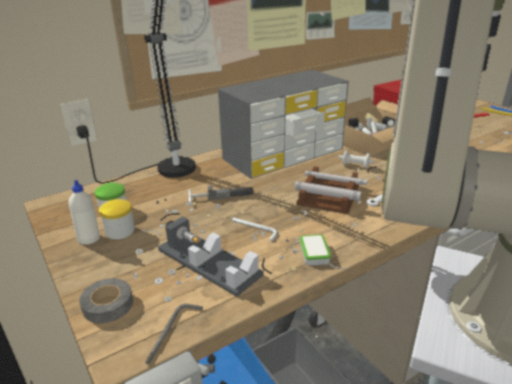

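The top view shows the thick axle at the rack's left place, about (245,320), and the thin axle at about (239,355). The fixture is at (215,183), with its stop at the upper end (183,188). Next I'll get exact poses from depth.

```bash
cat > m.py <<'E'
from h import *
import sys
for n in ['top','scene']:
    im=env.read_camera(n);W=cloud(im)
    x,y,z=W[...,0],W[...,1],W[...,2]
    # axles
    for nm,c,zm in [('thick',(.418,-.218),.037),('thin',(.418,-.303),.036)]:
        m=(z>zm)&(z<.07)&(np.hypot(x-c[0],y-c[1])<.095)
        # near line estimated direction
        d=np.array([.964,.266]);nn=np.array([-d[1],d[0]])
        for it in range(3):
            off=(x-c[0])*nn[0]+(y-c[1])*nn[1]
            mm=m&(abs(off)<.018)
            P=np.c_[x[mm],y[mm]]
            cc=P.mean(0);u=np.linalg.svd(P-cc)[2][0];u=u*np.sign(u[0]);nn=np.array([-u[1],u[0]]);c=cc
        t=(P-cc)@u
        mid=cc+u*(np.percentile(t,1)+np.percentile(t,99))/2
        print(n,nm,mm.sum(),'mid',np.round(mid,4),'ang',round(np.degrees(np.arctan2(u[1],u[0])),2),'len',np.ptp(t).round(4),'ztop',np.nanpercentile(z[mm],95).round(4))
    m=(z>.045)&(z<.052)&(np.hypot(x-.515,y-.11)<.09)
    P=np.c_[x[m],y[m]].astype(np.float32)
    k,l,ct=cv2.kmeans(P,2,None,(3,50,1e-6),5,0)
    print('rests',ct.round(4),np.bincount(l[:,0]),'z',np.nanmedian(z[m]).round(4))
    for i in range(2):
        r=cv2.minAreaRect(P[l[:,0]==i]);print(np.round(r[0],4),np.round(r[1],4),round(r[2],1))
E
python3 m.py
```

```text
top thick 612 mid [ 0.415  -0.2218] ang 5.66 len 0.1594 ztop 0.0487
top thin 257 mid [ 0.4199 -0.306 ] ang 8.96 len 0.1587 ztop 0.0399
rests [[0.4672 0.1178]
 [0.5705 0.095 ]] [117 133] z 0.0484
[0.4674 0.1187] [0.0704 0.0195] 76.0
[0.5789 0.0928] [0.0695 0.0471] 77.4
scene thick 429 mid [ 0.4173 -0.2152] ang 5.48 len 0.1599 ztop 0.0473
scene thin 97 mid [ 0.4225 -0.3008] ang 9.87 len 0.1576 ztop 0.0384
rests [[0.5724 0.0987]
 [0.4692 0.1231]] [142 150] z 0.0479
[0.5795 0.096 ] [0.071  0.0469] 76.6
[0.4698 0.1218] [0.0709 0.0218] 76.8
```

```bash
python3 -m creep '{"hand":[85,85,85,85,85],"delta_pos":[[0.0415,-0.0305,0],[0.0415,-0.0305,0],[0.0415,-0.0305,0],[0.0415,-0.0305,0],[0.0415,-0.0305,0]],"turn":[0,0,0,0,0]}' && python3 -m creep '{"hand":[85,85,85,85,85],"delta_pos":[[0.0415,-0.0305,0],[0.0415,-0.0305,0],[0.0415,-0.0305,0],[0.0415,-0.0305,0],[0,0,0]],"turn":[0,0,0,0,0]}'
cat > look.py <<'E'
from h import *
import sys
im=env.read_camera('wrist');save(im,sys.argv[1])
print(np.round(im['origin'],3),im['fx'])
for t in sys.argv[2:]:
    for x in env.pinpoint('wrist',t)[:2]:
        r,c=x['location'];z=dict(thick_axle=.0356,thin_axle=.035,groove_mid=.0416,pin_range=.0416).get(t,0)
        print(t,round(x['score'],2),np.round([r,c]),np.round(ray0(im,r,c,z),4))
s=env.get_state();print(s['clock'],np.round(s['tcp_pos'],4),np.round(s['orientation'],4),np.round(s['wrist_force'],2))
np.savez('last.npz',**{k:np.array(v) for k,v in im.items()})
E
python3 look.py w1 thick_axle thin_axle rack
```

```text
clock: 1.32
tcp_pos: [0.2903, -0.3843, 0.2424]
orientation: [0.0, 0.989, 0.145, 0.0]
wrist_force: [0.9, -0.5, 0.3]
finger_gap: 0.0853
clock: 1.73
tcp_pos: [0.3916, -0.2485, 0.2426]
orientation: [-0.001, 0.989, 0.15, 0.001]
wrist_force: [-0.8, -1.6, 0.3]
finger_gap: 0.0851
[ 0.459 -0.227  0.374] 286.58531528366575
thick_axle 0.8 [146. 240.] [ 0.4177 -0.2214  0.0356]
rack 0.76 [145. 272.] [ 0.4276 -0.2601  0.    ]
1.9333 [ 0.3885 -0.2546  0.2424] [ 3.000e-04  9.893e-01  1.458e-01 -1.000e-04] [-0.29 -0.92  0.01]
```

View pics/w1.png

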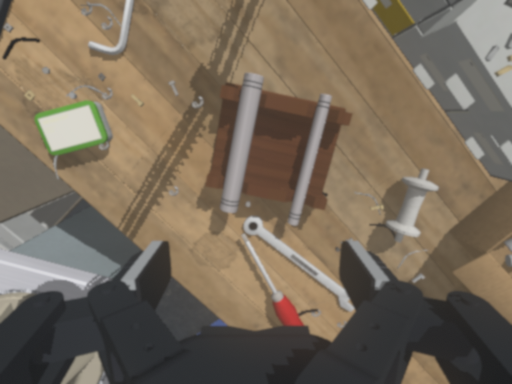

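The wrist view shows the thick axle from (255,77) to (230,210) and the thin axle from (325,97) to (295,223). Next, a line fit on the wrist depth.

```bash
cat > ax.py <<'E'
from h import *
im=dict(np.load('last.npz'));W=cloud(im);x,y,z=W[...,0],W[...,1],W[...,2]
hsv=cv2.cvtColor(im['pixels'],cv2.COLOR_RGB2HSV)
m=(z>.0405)&(z<.06)&(np.hypot(x-.417,y+.221)<.1)&(hsv[...,1]<60)
P=np.c_[x[m],y[m]].astype(np.float32)
r=cv2.minAreaRect(P);print(m.sum(),np.round(r[0],4),np.round(r[1],4),round(r[2],2),'z',np.percentile(z[m],[5,50,95]).round(4))
v=cv2.fitLine(P,cv2.DIST_HUBER,0,.01,.01).ravel();print(np.round(v,4),np.degrees(np.arctan2(v[1],v[0])))
s=env.get_state();M=q2m(s['orientation']);print('tool x yaw',np.degrees(np.arctan2(M[1,0],M[0,0])))
d=np.r_[r[0],.15]-s['tcp_pos'];print('tool delta /0.8',np.round(M.T@d/.8,4))
E
python3 ax.py
```

```text
2253 [ 0.4174 -0.2212] [0.1598 0.0195] 5.45 z [0.0412 0.0445 0.0464]
[ 0.9955  0.0949  0.4231 -0.2207] 5.44486
tool x yaw 16.76948127370112
tool delta /0.8 [ 0.0467 -0.0295  0.1154]
```

```bash
python3 -m creep '{"hand":[60,60,60,60,60],"delta_pos":[[0.0235,-0.015,0],[0.0235,-0.015,0],[0,0,0.04],[0,0,0.04],[0,0,0.035]],"turn":[0,0,0.75,0.75,0.76]}' && python3 -m creep '{"hand":[60,60,60,60,60],"delta_pos":[[0,0,0],[0,0,0],[0,0,0],[0,0,0],[0,0,0]],"turn":[0,0,0,0,0]}'
python3 look.py w2 thick_axle; python3 ax.py
```

```text
clock: 2.35
tcp_pos: [0.4172, -0.2219, 0.1492]
orientation: [0.0, 0.999, 0.045, 0.0]
wrist_force: [-0.7, -0.7, -0.9]
finger_gap: 0.0601
clock: 2.77
tcp_pos: [0.4187, -0.2216, 0.1522]
orientation: [0.001, 0.999, 0.048, 0.001]
wrist_force: [0.1, 0.2, -0.4]
finger_gap: 0.06
[ 0.488 -0.214  0.283] 286.58531528366575
thick_axle 0.67 [193. 253.] [ 0.4193 -0.2191  0.0356]
2.8667 [ 0.4185 -0.221   0.1517] [9.000e-04 9.989e-01 4.780e-02 1.000e-03] [0.64 0.37 0.07]
3703 [ 0.4173 -0.2212] [0.1602 0.0194] 5.45 z [0.0411 0.0444 0.0462]
[ 0.9955  0.0951  0.4245 -0.2204] 5.458878
tool x yaw 5.4829884236493305
tool delta /0.8 [-0.0014  0.0001  0.0021]
```

View pics/w2.png

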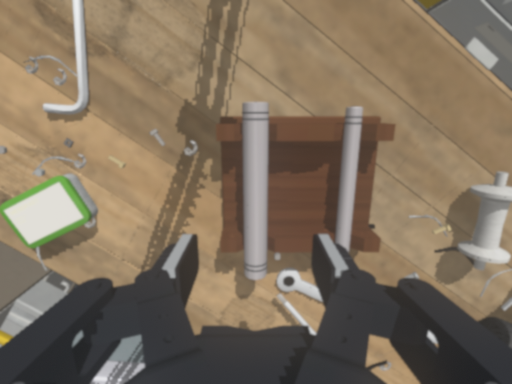

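The jaws straddle the thick axle at col 255 and the thin one is well clear, so I'm going down.

```bash
python3 -m creep '{"hand":[60,60,60,60,60],"delta_pos":[[-0.0014,0,0.03],[0,0,0.035],[0,0,0.035],[0,0,0.035],[0,0,0.02]],"turn":[0,0,0,0,0]}' 60 && python3 -m creep '{"hand":[60,40,20,15,15],"delta_pos":[[0,0,0],[0,0,0],[0,0,0],[0,0,0],[0,0,0]],"turn":[0,0,0,0,0]}' 60 && python3 -m creep '{"hand":[15,15,15,15,15],"delta_pos":[[0,0,0],[0,0,0],[0,0,0],[0,0,0],[0,0,0]],"turn":[0,0,0,0,0]}' 60
```

```text
clock: 3.28
tcp_pos: [0.4158, -0.2196, 0.0244]
orientation: [-0.001, 0.999, 0.048, -0.001]
wrist_force: [0.2, 0.2, -0.2]
finger_gap: 0.0598
clock: 3.7
tcp_pos: [0.4182, -0.2222, 0.0282]
orientation: [0.002, 0.999, 0.048, 0.001]
wrist_force: [-0.0, -3.7, 3.7]
finger_gap: 0.0203
clock: 4.12
tcp_pos: [0.4182, -0.2222, 0.0282]
orientation: [0.002, 0.999, 0.048, 0.002]
wrist_force: [0.2, -2.7, 6.4]
finger_gap: 0.0201
```

```bash
python3 -m creep '{"hand":[10,10,10,10,10],"delta_pos":[[0,0,-0.01],[0,0,-0.03],[0,0,-0.04],[0,0,-0.05],[0,0,-0.03]],"turn":[0,0,0,0,0]}' 90 && python3 -m creep '{"hand":[10,10,10,10,10],"delta_pos":[[0,0,0],[0,0,0],[0,0,0],[0,0,0],[0,0,0]],"turn":[0,0,0,0,0]}'
python3 look.py w3 thick_axle
```

```text
clock: 4.53
tcp_pos: [0.4165, -0.2198, 0.1574]
orientation: [-0.0, 0.999, 0.048, 0.001]
wrist_force: [0.7, -0.3, -3.4]
finger_gap: 0.0197
clock: 4.95
tcp_pos: [0.4153, -0.2193, 0.1523]
orientation: [-0.001, 0.999, 0.048, -0.002]
wrist_force: [0.4, 0.2, -5.2]
finger_gap: 0.0196
[ 0.486 -0.212  0.283] 286.58531528366575
thick_axle 0.93 [265. 253.] [ 0.3431 -0.2233  0.0356]
5.05 [ 0.4158 -0.2197  0.1528] [-0.001   0.9989  0.0478 -0.0011] [-0.18  0.4  -4.27]
```

View pics/w3.png

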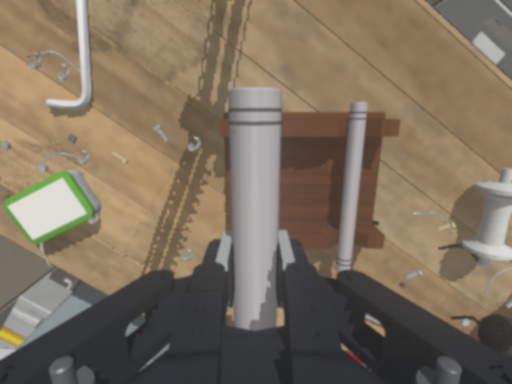

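The axle is gripped level with its middle between the pads, and the thin axle is still in place at (350,190). Carrying it to the fixture.

```bash
python3 -m creep '{"hand":[10,10,10,10,10],"delta_pos":[[0.0105,-0.0268,0],[0.0105,-0.0468,0],[0.0105,-0.0468,0],[0.0105,-0.0468,0],[0.0105,-0.0468,0]],"turn":[0,0,0,0,0]}' && python3 -m creep '{"hand":[10,10,10,10,10],"delta_pos":[[0.0105,-0.0468,0],[0.0105,-0.0468,0],[0.0105,-0.0468,0],[0.0105,-0.0468,0],[0,-0.02,0]],"turn":[0,0,0,0,0]}' &&  python3 -m creep '{"hand":[10,10,10,10,10],"delta_pos":[[0,0,0],[0,0,0],[0,0,0],[0,0,0],[0,0,0]],"turn":[0.94,0.94,0.94,0.94,0]}' && python3 -m creep '{"hand":[10,10,10,10,10],"delta_pos":[[0,0,0],[0,0,0],[0,0,0],[0,0,0],[0,0,0]],"turn":[0,0,0,0,0]}'
python3 look.py w4 fixture groove_mid pin_range stop_bracket
```

```text
clock: 5.47
tcp_pos: [0.4416, -0.0444, 0.1536]
orientation: [-0.0, 0.999, 0.047, -0.001]
wrist_force: [1.1, -0.0, -4.4]
finger_gap: 0.0199
clock: 5.88
tcp_pos: [0.4602, 0.1263, 0.1538]
orientation: [-0.001, 0.999, 0.05, 0.0]
wrist_force: [0.9, -0.3, -4.4]
finger_gap: 0.0194
clock: 6.3
tcp_pos: [0.4554, 0.0376, 0.1535]
orientation: [-0.032, 0.997, -0.067, -0.003]
wrist_force: [-0.4, 0.4, -4.0]
finger_gap: 0.0191
clock: 6.72
tcp_pos: [0.4559, 0.041, 0.1542]
orientation: [-0.032, 0.997, -0.063, -0.002]
wrist_force: [0.3, 0.2, -4.7]
finger_gap: 0.0193
[0.526 0.025 0.284] 286.58531528366575
fixture 0.67 [129. 190.] [0.5185 0.1087 0.    ]
groove_mid 0.58 [137. 170.] [0.515  0.1148 0.0416]
pin_range 0.62 [ 28. 176.] [0.5949 0.0924 0.0416]
6.9667 [0.456  0.0407 0.1543] [-0.0322  0.9975 -0.0635 -0.0022] [-0.12 -0.24 -4.65]
```

View pics/w4.png

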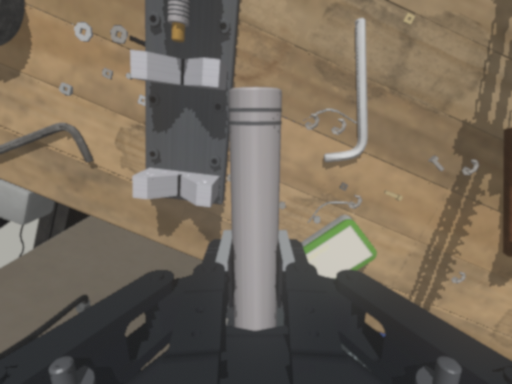

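```bash
python3 -c "
from h import *
s=env.get_state();print(np.round(s['joint_pos'],3),np.round(s['tau'],1),np.round(s['qvel'],3),s['wrist_force'],np.round(s['orientation'],4));print(q2m(s['orientation']).round(3))"
```

```text
[-0.128  0.138 -0.404  1.038  0.064  3.141] [  0.  -37.7  29.3   0.1   0.3   0. ] [-0.004 -0.001  0.001 -0.    -0.     0.001] [-0.12163473 -0.24169857 -4.6540125 ] [-0.0322  0.9975 -0.0635 -0.0022]
[[ 0.992 -0.127 -0.   ]
 [-0.127 -0.99   0.065]
 [-0.009 -0.064 -0.998]]
```

The last joint ran into its 3.14 limit, so this yaw can't be reached. The axle's ends are alike, so I'll turn back half a turn (yaw +166.7°) instead.

```bash
python3 -m creep '{"hand":[10,10,10,10,10],"delta_pos":[[0,0,0],[0,0,0],[0,0,0],[0,0,0],[0,0,0]],"turn":[-1,-1,-1,-1,-1]}' && python3 -m creep '{"hand":[10,10,10,10,10],"delta_pos":[[0,0,0],[0,0,0],[0,0,0],[0,0,0],[0,0,0]],"turn":[-1,-1,-1,-1,-1]}' && python3 -m creep '{"hand":[10,10,10,10,10],"delta_pos":[[0,0,0],[0,0,0],[0,0,0],[0,0,0],[0,0,0]],"turn":[-1,-1,-1,-1,-1]}'
python3 -c "
from h import *
s=env.get_state();print(np.round(s['joint_pos'],3),s['tcp_pos'],np.round(s['orientation'],4));print(q2m(s['orientation']).round(3))"
```

```text
clock: 7.38
tcp_pos: [0.456, 0.0404, 0.1543]
orientation: [-0.032, 0.987, 0.156, 0.005]
wrist_force: [-0.3, 0.4, -3.6]
finger_gap: 0.0193
clock: 7.8
tcp_pos: [0.456, 0.0404, 0.1543]
orientation: [-0.03, 0.93, 0.366, 0.012]
wrist_force: [-0.7, -0.7, -4.6]
finger_gap: 0.0195
clock: 8.22
tcp_pos: [0.456, 0.0404, 0.1543]
orientation: [-0.027, 0.829, 0.558, 0.018]
wrist_force: [-1.3, 0.4, -4.0]
finger_gap: 0.0195
[-0.128  0.138 -0.404  1.038  0.064  1.827] [0.4559763  0.04040493 0.15430318] [-0.0269  0.829   0.5584  0.0179]
[[ 0.376  0.927 -0.   ]
 [ 0.925 -0.375  0.065]
 [ 0.06  -0.025 -0.998]]
```

The limit left the tool tilted by about 3.7°, leaning to world +y. At the fixture that is almost wholly roll about the axle, with only about 0.9° of pitch, so it's harmless. I'll keep turning.

```bash
python3 -m creep '{"hand":[10,10,10,10,10],"delta_pos":[[0,0,0],[0,0,0],[0,0,0],[0,0,0],[0,0,0]],"turn":[-1,-1,-1,-1,-1]}' && python3 -m creep '{"hand":[10,10,10,10,10],"delta_pos":[[0,0,0],[0,0,0],[0,0,0],[0,0,0],[0,0,0]],"turn":[-1,-1,-1,-1,-1]}' && python3 -m creep '{"hand":[10,10,10,10,10],"delta_pos":[[0,0,0],[0,0,0],[0,0,0],[0,0,0],[0,0,0]],"turn":[-1,-1,-1,-1,-1]}' && python3 -m creep '{"hand":[10,10,10,10,10],"delta_pos":[[0,0,0],[0,0,0],[0,0,0],[0,0,0],[0,0,0]],"turn":[-1,-1,-1,-1,-0.76]}'
python3 look.py w5 fixture groove_mid pin_range stop_bracket; python3 -c "
from h import *
s=env.get_state();print(np.round(s['joint_pos'],3),s['tcp_pos'],np.round(s['orientation'],4));M=q2m(s['orientation']);print(M.round(3),np.degrees(np.arctan2(M[1,0],M[0,0])))"; python3 m.py | grep -v thi
```

```text
clock: 8.63
tcp_pos: [0.456, 0.0404, 0.1543]
orientation: [-0.022, 0.688, 0.725, 0.023]
wrist_force: [-0.6, 0.4, -3.9]
finger_gap: 0.0192
clock: 9.05
tcp_pos: [0.456, 0.0404, 0.1543]
orientation: [-0.017, 0.515, 0.856, 0.028]
wrist_force: [0.7, 0.2, -4.5]
finger_gap: 0.0196
clock: 9.47
tcp_pos: [0.456, 0.0404, 0.1543]
orientation: [-0.01, 0.318, 0.948, 0.031]
wrist_force: [-0.9, 1.1, -3.8]
finger_gap: 0.0194
clock: 9.88
tcp_pos: [0.456, 0.0404, 0.1543]
orientation: [-0.004, 0.116, 0.993, 0.032]
wrist_force: [-0.3, -0.4, -4.2]
finger_gap: 0.0193
[0.389 0.049 0.286] 286.58531528366575
fixture 0.88 [223. 321.] [0.5176 0.1102 0.    ]
groove_mid 0.91 [241. 331.] [0.5188 0.1075 0.0416]
pin_range 0.75 [263. 253.] [0.5215 0.0315 0.0416]
10.1333 [0.456  0.0404 0.1543] [-0.004   0.1185  0.9924  0.032 ] [ 1.05  0.38 -5.55]
[-0.129  0.138 -0.404  1.038  0.064  0.109] [0.45596112 0.04039823 0.15428577] [-0.004   0.1185  0.9924  0.032 ]
[[-0.972  0.235 -0.   ]
 [ 0.235  0.97   0.065]
 [ 0.016  0.063 -0.998]] 166.40797674231717Traceback (most recent call last):
  File "m.py", line 21, in <module>
    k,l,ct=cv2.kmeans(P,2,None,(3,50,1e-6),5,0)
           ~~~~~~~~~~^^^^^^^^^^^^^^^^^^^^^^^^^^
cv2.error: OpenCV(4.12.0) /io/opencv/modules/core/src/kmeans.cpp:243: error: (-2:Unspecified error) in function 'double cv::kmeans(cv::InputArray, int, cv::InputOutputArray, cv::TermCriteria, int, int, cv::OutputArray)'
> There can't be more clusters than elements (expected: 'N >= K'), where
>     'N' is 0
> must be greater than or equal to
>     'K' is 2
```

View pics/w5.png

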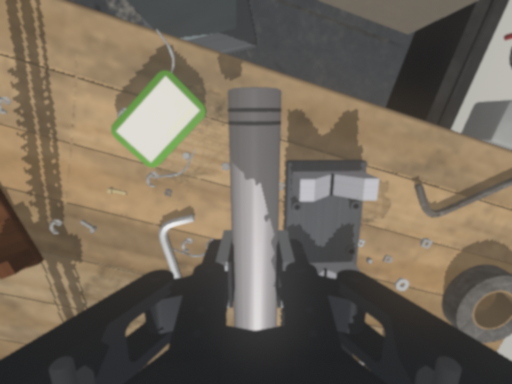

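The near rest shows fully at about (187,338), with the groove line at col 332. I'll measure the groove from its depth.

```bash
cat > rest.py <<'E'
from h import *
im=dict(np.load('last.npz'));W=cloud(im);x,y,z=W[...,0],W[...,1],W[...,2]
a=np.radians(-13.4);u=np.array([np.cos(a),np.sin(a)]);v=np.array([-u[1],u[0]])
c=np.array([.517,.109])
fx=(x-c[0])*u[0]+(y-c[1])*u[1];fy=(x-c[0])*v[0]+(y-c[1])*v[1]
for x0 in (-50,50):
    m=(abs(fx-x0*.001)<.018)&(abs(fy)<.045)&(z>.018)&(z<.06)
    if m.sum()<50: print(x0,'none',m.sum());continue
    print(x0,m.sum(),'fx',np.percentile(fx[m],[1,99]).round(4),'fy',np.percentile(fy[m],[1,99]).round(4),'zmax',np.percentile(z[m],98).round(4))
    for s in (-.006,0,.006):
        k=m&(abs(fx-x0*.001-s)<.004)
        b=[]
        for f in np.arange(-.04,.04,.004):
            q=k&(abs(fy-f)<.002); b.append(np.round(np.median(z[q])*1000,1) if q.any() else None)
        # V fit: two walls
        L=k&(z<.046)&(z>.027)
        best=None
        for c0 in np.arange(-.006,.006,.0002):
            r=z[L]-abs(fy[L]-c0); e=np.median(abs(r-np.median(r)))
            if best is None or e<best[0]: best=(e,c0,np.median(r))
        print(s,best,b)
E
python3 rest.py
```

```text
-50 2186 fx [-0.0595 -0.0394] fy [-0.0345  0.035 ] zmax 0.0485
-0.006 (np.float64(0.0014587310612397108), np.float64(0.0007999999999999882), np.float64(0.024854296175391515)) [None, np.float64(35.7), np.float64(46.7), np.float64(47.0), np.float64(47.1), np.float64(44.1), np.float64(40.5), np.float64(36.3), np.float64(32.8), np.float64(29.2), np.float64(27.3), np.float64(28.9), np.float64(32.7), np.float64(36.0), np.float64(40.4), np.float64(43.8), np.float64(46.6), np.float64(46.6), np.float64(46.7), np.float64(46.5)]
0 (np.float64(0.0005590762132316948), np.float64(0.0005999999999999886), np.float64(0.025503077230437)) [None, np.float64(34.2), np.float64(47.3), np.float64(47.2), np.float64(47.7), np.float64(46.3), np.float64(42.1), np.float64(38.0), np.float64(34.1), np.float64(30.1), np.float64(27.7), np.float64(29.1), np.float64(33.2), np.float64(36.8), np.float64(41.1), np.float64(44.8), np.float64(47.6), np.float64(47.4), np.float64(47.3), np.float64(47.6)]
0.006 (np.float64(0.0006067570310598659), np.float64(0.0005999999999999886), np.float64(0.02541936773407938)) [None, np.flo
[... 422 characters left out ...]
1738777903889), np.float64(0.0003999999999999889), np.float64(0.024900009297435917)) [None, None, None, None, None, None, None, None, np.float64(27.3), np.float64(26.0), np.float64(27.3), np.float64(28.2), np.float64(31.0), np.float64(25.0), np.float64(23.2), np.float64(23.7), np.float64(23.0), np.float64(23.2), np.float64(25.1), np.float64(26.3)]
0 (np.float64(0.0003274099770992356), np.float64(0.002799999999999985), np.float64(0.027257043257388452)) [None, None, None, None, None, None, None, None, None, None, np.float64(27.8), np.float64(29.1), np.float64(33.6), None, None, None, None, None, None, None]
0.006 (np.float64(nan), np.float64(-0.006), np.float64(nan)) [None, None, None, None, None, None, None, None, None, None, None, None, None, None, None, None, None, None, None, None]
  return _methods._mean(a, axis=axis, dtype=dtype,
  ret = ret.dtype.type(ret / rcount)
```

Run:
```python
from h import *
im=dict(np.load('last.npz'));W=cloud(im);x,y,z=W[...,0],W[...,1],W[...,2]
m=(z>.046)&(z<.05)&(np.hypot(x-.468,y-.12)<.05)
r=cv2.minAreaRect(np.c_[x[m],y[m]].astype(np.float32));print(r)
im2=env.read_camera('scene');save(im2,'s1')
W=cloud(im2);x,y,z=W[...,0],W[...,1],W[...,2]
m=(z>.044)&(z<.05)&(np.hypot(x-.517,y-.109)<.09)
P=np.c_[x[m],y[m]].astype(np.float32);print(len(P))
for s in (0,1):
    Q=P[(P[:,0]>.515)==s]
    if len(Q)>20:print(cv2.minAreaRect(Q),len(Q))
# plate edges
m=(z>.009)&(z<.015)&(np.hypot(x-.55,y-.1)<.14)
print(cv2.minAreaRect(np.c_[x[m],y[m]].astype(np.float32)),m.sum())
# held axle in wrist cam -> tool frame
s=env.get_state();M=q2m(s['orientation']);W=cloud(im)
T=(W-s['tcp_pos'])@M
hsv=cv2.cvtColor(im['pixels'],cv2.COLOR_RGB2HSV)
m=(abs(T[...,1])<.013)&(T[...,2]>-.03)&(T[...,2]<.02)&(T[...,0]>.02)&(T[...,0]<.1)
print(m.sum(),'x max',np.nanpercentile(T[...,0][m],99.5))
for x0 in (.03,.04,.05,.06,.07,.078):
    k=m&(abs(T[...,0]-x0)<.004);
    if k.sum()>20: print(x0,k.sum(),'ymid',(np.percentile(T[...,1][k],[1,99]).mean()).round(4),'ztop',np.percentile(T[...,2][k],3).round(4))
```

```text
((0.46909433603286743, 0.12095196545124054), (0.07033587992191315, 0.020393148064613342), 76.6063461303711)
321
((0.4694627523422241, 0.1220463216304779), (0.07220863550901413, 0.02216322347521782), 76.2551498413086) 158
((0.5802221894264221, 0.09551583230495453), (0.07018724083900452, 0.04976595193147659), 75.73619079589844) 163
((0.5471816658973694, 0.11163191497325897), (0.17476768791675568, 0.2152332216501236), 47.63616943359375) 1558
7168 x max 0.07835553061478165
0.03 851 ymid 0.0007 ztop -0.0178
0.04 904 ymid 0.0004 ztop -0.0178
0.05 976 ymid 0.0005 ztop -0.0177
0.06 1041 ymid 0.0004 ztop -0.0177
0.07 1135 ymid 0.0004 ztop -0.0179
0.078 670 ymid 0.0003 ztop -0.0177
```

View pics/s1.png

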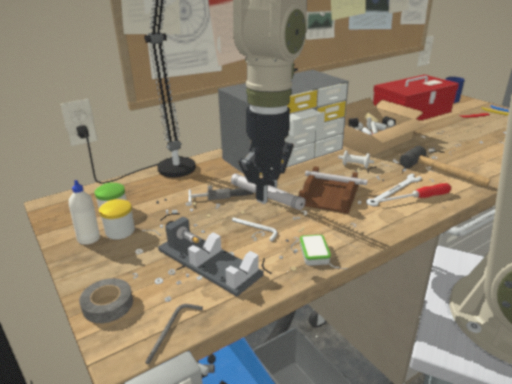

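```bash
cat > go.py <<'E'
from h import *
import sys
# args: fixture x (mm), axle centre z(mm)
fx,zz=float(sys.argv[1])/1e3,float(sys.argv[2])/1e3
s=env.get_state();M=q2m(s['orientation']);p=np.array(s['tcp_pos'])
u=np.array([.9724,-.2334]);mid=np.array([.469,.121])+.05*u
ax=p+M@np.array([-.0015,.0004,-.0068])
v=np.array([-u[1],u[0]]);d=ax[:2]-mid
print('now fx %.1f fy %.2f z %.1f'%(1e3*d@u,1e3*d@v,1e3*ax[2]),'F',np.round(s['wrist_force'],1),'t',round(s['clock'],2))
t=np.r_[mid+fx*u,zz]-ax
print('yaw',np.degrees(np.arctan2(M[1,0],M[0,0])).round(2),'tool rows',np.round(M.T@t/.8,4),'norm mm',np.linalg.norm(t)*1e3)
F=np.array(s['wrist_force']);print('F along fx %.2f fy %.2f z %.2f'%(F[:2]@u,F[:2]@v,F[2]), 'torque',np.round(s['ft_torque'],2))
E
python3 go.py -24 90
```

```text
now fx -42.2 fy -81.47 z 161.1 F [ 0.7  0.7 -4.7] t 10.23
yaw 166.44 tool rows [-0.024   0.0961  0.0947] norm mm 109.654483415933
F along fx 0.53 fy 0.82 z -4.71 torque [-0.1   0.    0.03]
```

```bash
python3 -m creep '{"hand":[10,10,10,10,10],"delta_pos":[[-0.006,0.026,0.025],[-0.006,0.025,0.025],[-0.006,0.025,0.025],[-0.006,0.02,0.0197],[0,0,0]],"turn":[0.03,0,0,0,0]}' && python3 -m creep '{"hand":[10,10,10,10,10],"delta_pos":[[0,0,0],[0,0,0],[0,0,0],[0,0,0],[0,0,0]],"turn":[0,0,0,0,0]}'
python3 look.py w6 ;python3 go.py -24 55; python3 rest.py 2>/dev/null | cut -c1-150
```

```text
clock: 10.65
tcp_pos: [0.4922, 0.1174, 0.0804]
orientation: [-0.006, 0.118, 0.992, 0.032]
wrist_force: [0.4, -0.4, -4.3]
finger_gap: 0.0197
clock: 11.07
tcp_pos: [0.4931, 0.1147, 0.084]
orientation: [-0.003, 0.12, 0.992, 0.032]
wrist_force: [-0.2, 0.5, -4.2]
finger_gap: 0.0199
[0.426 0.124 0.216] 286.58531528366575
11.1167 [0.493  0.1147 0.0839] [-0.0034  0.1194  0.9923  0.0321] [-0.97  0.04 -4.43]
now fx -23.6 fy -0.51 z 90.7 F [-1.   0.  -4.4] t 11.12
yaw 166.3 tool rows [-0.0001 -0.0022  0.0445] norm mm 35.65663876618005
F along fx -0.95 fy -0.19 z -4.43 torque [-0.13 -0.01  0.02]
-50 2561 fx [-0.0596 -0.0397] fy [-0.0339  0.0352] zmax 0.0485
-0.006 (np.float64(0.0050302115053876585), np.float64(0.0035999999999999834), np.float64(0.018916928362680503)) [None, np.float64(43.3), np.float64(47
0 (np.float64(0.0004755427108656743), np.float64(0.0005999999999999886), np.float64(0.02532874555202385)) [None, np.float64(47.1), np.float64(47.5), n
0.006 (np.float64(0.00043658860115973475), np.float64(0.0007999999999999882), np.float64(0.025242014498007958)) [None, np.float64(47.4), np.float64(47
50 273 fx [0.0401 0.0536] fy [-0.0173  0.0227] zmax 0.0475
-0.006 (np.float64(0.0005797914507566001), np.float64(0.0003999999999999889), np.float64(0.02517469160299034)) [None, None, None, None, None, None, np
0 (np.float64(0.00038542666086437485), np.float64(0.0005999999999999886), np.float64(0.025537073119634757)) [None, None, None, None, None, None, np.fl
0.006 (np.float64(0.000387896242881533), np.float64(0.0011999999999999875), np.float64(0.024621997211070223)) [None, None, None, None, None, None, np.
```

View pics/w6.png

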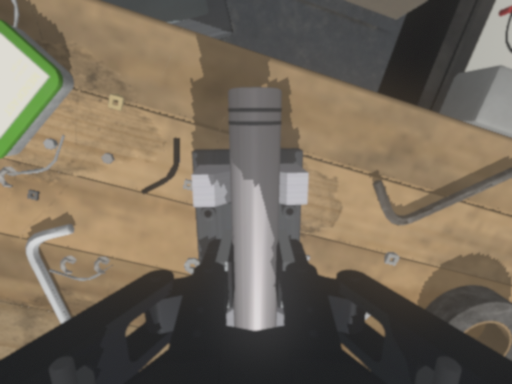

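Axle is over the grooves and the rest is symmetric about it (cols 193–308). Descending.

```bash
python3 -m creep '{"hand":[10,10,10,10,10],"delta_pos":[[0,-0.0011,0.018],[0,-0.0011,0.018],[0,0,0.0085],[0,0,0],[0,0,0]],"turn":[0,0,0,0,0]}' && python3 -m creep '{"hand":[10,10,10,10,10],"delta_pos":[[0,0,0],[0,0,0],[0,0,0],[0,0,0],[0,0,0]],"turn":[0,0,0,0,0]}'
python3 look.py w7 ;python3 go.py -24 42; python3 -c "
from h import *
im=env.read_camera('scene');a=im['pixels'][210:310,130:290,::-1];cv2.imwrite('pics/s7.png',cv2.resize(a,None,fx=5,fy=5,interpolation=2))"
```

```text
clock: 11.53
tcp_pos: [0.492, 0.1157, 0.0476]
orientation: [-0.004, 0.119, 0.992, 0.032]
wrist_force: [-0.5, 0.2, -4.6]
finger_gap: 0.0193
clock: 11.95
tcp_pos: [0.4925, 0.1158, 0.0479]
orientation: [-0.004, 0.119, 0.992, 0.032]
wrist_force: [0.6, 0.6, -4.3]
finger_gap: 0.0194
[0.425 0.125 0.18 ] 286.58531528366575
12.0 [0.4925 0.1158 0.0478] [-0.0038  0.119   0.9924  0.0321] [ 0.28  0.59 -3.76]
now fx -24.4 fy 0.42 z 54.6 F [ 0.3  0.6 -3.8] t 12.0
yaw 166.36 tool rows [-0.0007 -0.0015  0.0157] norm mm 12.614914554644152
F along fx 0.14 fy 0.64 z -3.76 torque [-0.11 -0.02  0.07]
```

View pics/s7.png

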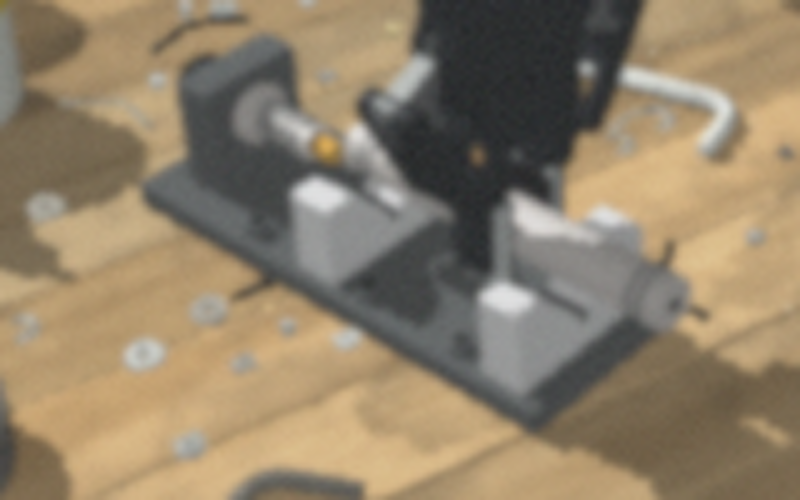

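View pics/w7.png

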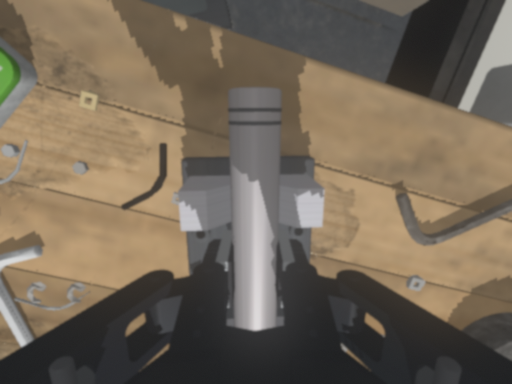

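Axle sits just over both grooves and the brass pin tip is just ahead of its far end (s7 about (327,147)). Lowering slowly.

```bash
python3 -m creep '{"hand":[10,10,10,10,10],"delta_pos":[[0,-0.0005,0.005],[0,-0.0005,0.004],[0,-0.0003,0.002],[0,0,0.001],[0,0,0]],"turn":[0,0,0,0,0]}'; python3 go.py -24 41.6; python3 -m creep '{"hand":[10,10,10,10,10],"delta_pos":[[0,0,0.001],[0,0,0.0005],[0,0,0.0005],[0,0,0],[0,0,0]],"turn":[0,0,0,0,0]}'; python3 go.py -24 41.6
```

```text
clock: 12.47
tcp_pos: [0.4916, 0.1154, 0.0374]
orientation: [-0.005, 0.119, 0.992, 0.032]
wrist_force: [0.3, 0.3, -4.4]
finger_gap: 0.0194
now fx -25.1 fy -0.19 z 44.2 F [ 0.3  0.3 -4.4] t 12.47
yaw 166.35 tool rows [-0.0014  0.      0.0033] norm mm 2.839080862428514
F along fx 0.21 fy 0.35 z -4.44 torque [-0.14  0.01 -0.01]
clock: 12.88
tcp_pos: [0.4921, 0.1156, 0.0363]
orientation: [-0.004, 0.119, 0.992, 0.032]
wrist_force: [0.2, -0.4, -4.1]
finger_gap: 0.0191
now fx -24.7 fy 0.06 z 43.1 F [ 0.2 -0.4 -4.1] t 12.88
yaw 166.35 tool rows [-0.0009 -0.0002  0.0019] norm mm 1.690480420831403
F along fx 0.32 fy -0.33 z -4.09 torque [-0.12 -0.01  0.02]
```

```bash
python3 -m creep '{"hand":[10,10,10,10,10],"delta_pos":[[0,0,0.001],[0,0,0],[0,0,0],[0,0,0],[0,0,0]],"turn":[0,0,0,0,0]}'; python3 go.py -24 41.6; python3 -m creep '{"hand":[10,10,10,10,10],"delta_pos":[[0,0,0.001],[0,0,0],[0,0,0],[0,0,0],[0,0,0]],"turn":[0,0,0,0,0]}'; python3 go.py -24 41.6
```

```text
clock: 13.3
tcp_pos: [0.4921, 0.1156, 0.0355]
orientation: [-0.004, 0.119, 0.992, 0.032]
wrist_force: [1.1, -0.1, -3.8]
finger_gap: 0.0195
now fx -24.7 fy 0.06 z 42.3 F [ 1.1 -0.1 -3.8] t 13.3
yaw 166.35 tool rows [-0.0009 -0.0001  0.0009] norm mm 0.9973921073298182
F along fx 1.12 fy 0.14 z -3.81 torque [-0.13 -0.08 -0.03]
clock: 13.72
tcp_pos: [0.4921, 0.1156, 0.0348]
orientation: [-0.004, 0.119, 0.992, 0.032]
wrist_force: [-0.7, -1.0, -1.8]
finger_gap: 0.0197
now fx -24.7 fy 0.09 z 41.6 F [-0.7 -1.  -1.8] t 13.72
yaw 166.35 tool rows [-0.0008 -0.0001  0.    ] norm mm 0.6652491300783097
F along fx -0.48 fy -1.15 z -1.81 torque [-0.29  0.03 -0.05]
```

```bash
python3 -m creep '{"hand":[10,10,22,30,30],"delta_pos":[[0,0,0.0008],[0,0,0],[0,0,0],[0,0,0],[0,0,0]],"turn":[0,0,0,0,0]}' 30; python3 go.py -24 41.6; python3 -m creep '{"hand":[30,30,30,30,30],"delta_pos":[[0,0,0],[0,0,0],[0,0,0],[0,0,0],[0,0,0]],"turn":[0,0,0,0,0]}'
python3 go.py -24 41.6; python3 look.py w8 thick_axle; python3 rest.py 2>/dev/null | cut -c1-100
python3 - <<'E'
from h import *
im=env.read_camera('scene');a=im['pixels'][210:310,130:290,::-1];cv2.imwrite('pics/s8.png',cv2.resize(a,None,fx=5,fy=5,interpolation=2))
im=dict(np.load('last.npz'));W=cloud(im)
s=env.get_state()
u=np.array([.9724,-.2334]);v=np.array([-u[1],u[0]]);mid=np.array([.469,.121])+.05*u
fx=(W[...,:2]-mid)@u;fy=(W[...,:2]-mid)@v;z=W[...,2]
m=(abs(fy)<.013)&(z>.049)&(fx<-.06+.04)
print(m.sum(),'end',np.nanpercentile(fx[(abs(fy)<.008)&(z>.035)&(z<.06)&(fx<-.06)],.5))
for x0 in (-.1,-.09,-.08,-.07,-.06,-.05,-.04):
    k=(abs(fy)<.013)&(abs(fx-x0)<.004)&(z>.044)&(z<.06)
    if k.sum()>20:print(x0,k.sum(),np.percentile(fy[k],[1,99]).mean().round(4),np.percentile(z[k],97).round(4))
E
```

```text
clock: 14.13
tcp_pos: [0.4925, 0.1158, 0.0343]
orientation: [-0.004, 0.119, 0.992, 0.032]
wrist_force: [0.3, -0.2, 0.1]
finger_gap: 0.0301
now fx -24.3 fy 0.43 z 41.1 F [ 0.3 -0.2  0.1] t 14.13
yaw 166.36 tool rows [-0.0004 -0.0005 -0.0007] norm mm 0.7485905523941183
F along fx 0.36 fy -0.14 z 0.08 torque [-0.1  -0.02 -0.02]
clock: 14.55
tcp_pos: [0.4921, 0.1157, 0.0341]
orientation: [-0.004, 0.119, 0.992, 0.032]
wrist_force: [0.5, -0.3, -0.8]
finger_gap: 0.03
now fx -24.7 fy 0.21 z 40.9 F [ 0.5 -0.3 -0.8] t 14.55
yaw 166.36 tool rows [-0.0009 -0.0002 -0.0009] norm mm 1.0601430285877336
F along fx 0.56 fy -0.21 z -0.79 torque [-0.11 -0.07  0.01]
[0.425 0.125 0.166] 286.58531528366575
thick_axle 0.91 [264. 252.] [0.4959 0.1143 0.0356]
14.65 [0.492  0.1157 0.0341] [-0.004   0.119   0.9924  0.0321] [-0.72  0.39  0.24]
-50 11049 fx [-0.067  -0.0322] fy [-0.0335  0.0347] zmax 0.0559
-0.006 (np.float64(0.0033623821415479163), np.float64(0.0007999999999999882), np.float64(0.023237102
0 (np.float64(0.0005056030735096084), np.float64(0.0005999999999999886), np.float64(0.02542568552516
0.006 (np.float64(0.0005216863869941003), np.float64(0.0005999999999999886), np.float64(0.0254542427
50 none 0
13553 end -0.10450739225668675
-0.1 1111 0.0001 0.0524
-0.09 1026 0.0 0.0525
-0.08 961 -0.0001 0.0524
-0.07 893 -0.0 0.0523
-0.06 831 0.0001 0.0523
-0.05 789 0.0001 0.0524
-0.04 733 0.0001 0.0523
```

View pics/s8.png

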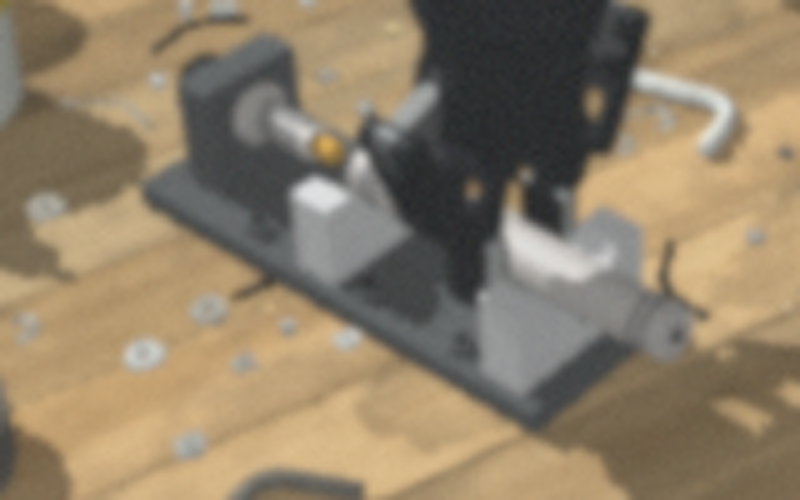

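View pics/w8.png

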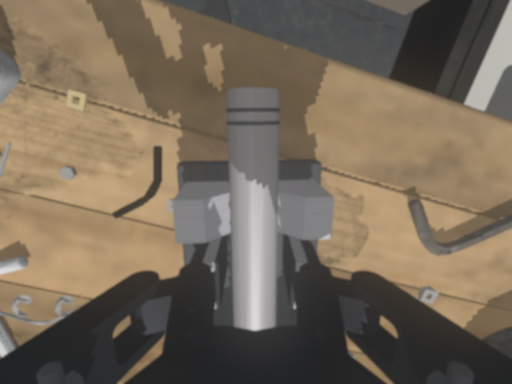

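The axle lies level in both grooves: its top is at 52.4 mm, lateral offset is 0.1 mm or less, and its centre is at fx ≈ -24.5. Next I'll find the pin tip by sight.

```bash
cat > pin.py <<'E'
from h import *
u=np.array([.9724,-.2334]);v=np.array([-u[1],u[0]]);mid=np.array([.469,.121])+.05*u
for n in ('scene','top'):
    im=env.read_camera(n);W=cloud(im)
    fx=(W[...,:2]-mid)@u;fy=(W[...,:2]-mid)@v;z=W[...,2]
    hsv=cv2.cvtColor(im['pixels'],cv2.COLOR_RGB2HSV)
    reg=(fx>.045)&(fx<.12)&(abs(fy)<.02)&(z>.033)&(z<.06)
    m=reg&(hsv[...,1]>110)&(hsv[...,0]>8)&(hsv[...,0]<30)
    if m.sum(): 
        r,c=np.nonzero(m);print(n,m.sum(),'brass fx',np.percentile(fx[m],[0,10,50,90,100]).round(4),'fy',np.median(fy[m]).round(4),'z',np.median(z[m]).round(4),'px',r.mean(),c.mean())
    for x0 in np.arange(.045,.115,.003):
        k=reg&(abs(fx-x0)<.0015)
        if k.sum(): print('%.3f n%d z %.4f fy %.4f sat %d'%(x0,k.sum(),np.nanpercentile(z[k],90),np.median(fy[k]),np.median(hsv[...,1][k])),end=' | ')
    print()
E
python3 pin.py
```

```text
scene 21 brass fx [0.0702 0.0711 0.075  0.0797 0.0808] fy 0.0031 z 0.0444 px 239.38095238095238 195.0
0.045 n5 z 0.0506 fy 0.0109 sat 5 | 0.048 n7 z 0.0502 fy 0.0109 sat 5 | 0.051 n8 z 0.0512 fy 0.0082 sat 8 | 0.054 n10 z 0.0501 fy 0.0106 sat 6 | 0.057 n1 z 0.0487 fy 0.0064 sat 6 | 0.060 n1 z 0.0383 fy 0.0125 sat 1 | 0.069 n2 z 0.0455 fy 0.0007 sat 109 | 0.072 n11 z 0.0446 fy 0.0023 sat 132 | 0.075 n4 z 0.0461 fy 0.0006 sat 140 | 0.078 n8 z 0.0475 fy 0.0035 sat 132 | 0.081 n6 z 0.0477 fy 0.0034 sat 95 | 0.084 n17 z 0.0484 fy 0.0050 sat 26 | 0.087 n13 z 0.0499 fy 0.0042 sat 8 | 0.090 n6 z 0.0499 fy 0.0043 sat 7 | 0.093 n11 z 0.0495 fy 0.0061 sat 6 | 0.096 n9 z 0.0497 fy 0.0054 sat 4 | 0.099 n11 z 0.0504 fy 0.0056 sat 5 | 0.102 n7 z 0.0494 fy 0.0082 sat 3 | 0.105 n12 z 0.0504 fy 0.0055 sat 4 | 0.108 n5 z 0.0496 fy 0.0069 sat 5 | 0.111 n10 z 0.0512 fy 0.0050 sat 5 | 0.114 n13 z 0.0513 fy 0.0071 sat 8 | 
top 13 brass fx [0.0696 0.0704 0.0747 0.079  0.0796] fy -0.0017 z 0.0468 px 198.07692307692307 182.3846153846154
0.045 n10 z 0.0533 fy -0.0064 sat 7 | 0.048 n16 z 0.0521 fy -0.0038 sat 6 | 0.051 n15 z 0.0522 fy -0.0046 sat 9 | 0.054 n14 z 0.0532 fy -0.0009 sat 6 | 0.057 n10 z 0.0452 fy 0.0080 sat 4 | 0.060 n4 z 0.0448 fy 0.0103 sat 4 | 0.069 n4 z 0.0455 fy -0.0022 sat 109 | 0.072 n4 z 0.0486 fy -0.0029 sat 125 | 0.075 n4 z 0.0469 fy -0.0021 sat 122 | 0.078 n5 z 0.0493 fy -0.0055 sat 97 | 0.081 n9 z 0.0498 fy -0.0034 sat 38 | 0.084 n6 z 0.0490 fy -0.0040 sat 11 | 0.087 n7 z 0.0503 fy -0.0048 sat 7 | 0.090 n8 z 0.0504 fy -0.0026 sat 8 | 0.093 n9 z 0.0498 fy -0.0042 sat 10 | 0.096 n7 z 0.0501 fy -0.0045 sat 8 | 0.099 n7 z 0.0509 fy -0.0042 sat 7 | 0.102 n8 z 0.0505 fy -0.0048 sat 7 | 0.105 n9 z 0.0514 fy -0.0038 sat 9 | 0.108 n9 z 0.0509 fy -0.0029 sat 16 | 0.111 n6 z 0.0500 fy -0.0039 sat 14 | 0.114 n14 z 0.0518 fy -0.0062 sat 15 |
```

```bash
python3 -m creep '{"hand":[25,20,10,10,10],"delta_pos":[[0,0,0],[0,0,0],[0,0,0],[0,0,0],[0,0,0]],"turn":[0,0,0,0,0]}' 40; python3 -m creep '{"hand":[10,10,10,10,10],"delta_pos":[[0,0,0],[0,0,0],[0,0,0],[0,0,0],[0,0,0]],"turn":[0,0,0,0,0]}' 40; python3 go.py -24.5 41.6
python3 - <<'E'
from h import *
M=q2m(env.get_state()['orientation']);a=np.radians(-13.45);print(M.T@np.array([np.cos(a),np.sin(a),0])*.01/.8)
E
```

```text
clock: 15.22
tcp_pos: [0.4919, 0.1153, 0.0342]
orientation: [-0.004, 0.119, 0.992, 0.032]
wrist_force: [-1.5, -3.1, 3.5]
finger_gap: 0.0208
clock: 15.63
tcp_pos: [0.492, 0.1153, 0.0342]
orientation: [-0.004, 0.119, 0.992, 0.032]
wrist_force: [-2.2, -4.1, 5.0]
finger_gap: 0.0204
now fx -24.7 fy -0.17 z 41.0 F [-2.2 -4.1  5. ] t 15.63
yaw 166.34 tool rows [-0.0003  0.0003 -0.0008] norm mm 0.6816010716479175
F along fx -1.21 fy -4.49 z 4.95 torque [-0.91  0.35  0.03]
[-1.24984170e-02  5.84652364e-05 -1.90141784e-04]
```

```bash
python3 -m creep '{"hand":[10,10,10,10,10],"delta_pos":[[0,-0.0005,-0.0006],[0,0,0],[-0.00125,0,0],[-0.00125,0,0],[-0.00125,0,-0.0001]],"turn":[0,0,0,0,0]}'; python3 go.py -14 41.6;  python3 -m creep '{"hand":[10,10,10,10,10],"delta_pos":[[-0.00125,0,0],[-0.00125,0,0],[0,0,0],[0,0,0],[0,0,0]],"turn":[0,0,0,0,0]}'; python3 go.py -14 41.6
```

```text
clock: 16.05
tcp_pos: [0.492, 0.1153, 0.0342]
orientation: [-0.007, 0.119, 0.992, 0.033]
wrist_force: [-10.2, -0.5, 8.2]
finger_gap: 0.0208
now fx -24.6 fy -0.20 z 40.9 F [-10.2  -0.5   8.2] t 16.05
yaw 166.39 tool rows [-0.0133  0.0003 -0.0011] norm mm 10.672184222792199
F along fx -9.84 fy -2.85 z 8.19 torque [0.06 1.79 0.13]
clock: 16.47
tcp_pos: [0.4921, 0.1153, 0.0341]
orientation: [-0.008, 0.119, 0.992, 0.033]
wrist_force: [-12.4, 0.3, 11.7]
finger_gap: 0.0206
now fx -24.6 fy -0.22 z 40.9 F [-12.4   0.3  11.7] t 16.47
yaw 166.42 tool rows [-0.0132  0.0004 -0.0012] norm mm 10.583426973280027
F along fx -12.09 fy -2.59 z 11.66 torque [0.15 2.3  0.13]
```

```bash
python3 -m creep '{"hand":[10,10,10,10,10],"delta_pos":[[0,0,-0.001],[0,0,-0.001],[0,0,0],[0,0,0],[0,0,0]],"turn":[0,0,0,0,0]}'; python3 go.py -14 41.6
```

```text
clock: 16.88
tcp_pos: [0.497, 0.1141, 0.0358]
orientation: [-0.004, 0.119, 0.992, 0.032]
wrist_force: [-0.3, 0.5, -3.9]
finger_gap: 0.0209
now fx -19.5 fy -0.20 z 42.6 F [-0.3  0.5 -3.9] t 16.88
yaw 166.35 tool rows [-0.0069  0.0002  0.0012] norm mm 5.622964648396726
F along fx -0.41 fy 0.46 z -3.89 torque [-0.12  0.02 -0.03]
```

```bash
python3 -m creep '{"hand":[10,10,10,10,10],"delta_pos":[[0,0,0.0008],[0,0,0],[0,0,0],[0,0,0],[0,0,0]],"turn":[0,0,0,0,0]}'; python3 go.py -14 41.6; python3 -m creep '{"hand":[10,10,10,10,10],"delta_pos":[[-0.00125,0,0],[-0.00125,0,0],[-0.00125,0,0],[-0.00125,0,-0.0001],[0,0,0]],"turn":[0,0,0,0,0]}'; python3 go.py -14 41.6; python3 pin.py | cut -c1-400
```

```text
clock: 17.3
tcp_pos: [0.4968, 0.114, 0.0355]
orientation: [-0.004, 0.119, 0.992, 0.032]
wrist_force: [0.3, -0.5, -5.3]
finger_gap: 0.0209
now fx -19.7 fy -0.34 z 42.3 F [ 0.3 -0.5 -5.3] t 17.3
yaw 166.35 tool rows [-0.0072  0.0004  0.0007] norm mm 5.764770423430113
F along fx 0.39 fy -0.38 z -5.26 torque [-0.05 -0.02 -0.01]
clock: 17.72
tcp_pos: [0.5011, 0.113, 0.0356]
orientation: [-0.004, 0.119, 0.992, 0.032]
wrist_force: [0.1, 0.5, -5.1]
finger_gap: 0.0207
now fx -15.3 fy -0.33 z 42.4 F [ 0.1  0.5 -5.1] t 17.72
yaw 166.35 tool rows [-0.0017  0.0004  0.001 ] norm mm 1.5766025256664622
F along fx -0.06 fy 0.50 z -5.11 torque [-0.11  0.02 -0.04]
scene 12 brass fx [0.0725 0.0734 0.077  0.081  0.0812] fy 0.0039 z 0.0451 px 238.83333333333334 194.08333333333334
0.045 n2 z 0.0477 fy 0.0089 sat 6 | 0.048 n9 z 0.0489 fy 0.0104 sat 7 | 0.051 n9 z 0.0510 fy 0.0096 sat 4 | 0.054 n9 z 0.0510 fy 0.0108 sat 4 | 0.057 n6 z 0.0526 fy 0.0079 sat 6 | 0.060 n11 z 0.0522 fy 0.0095 sat 8 | 0.063 n10 z 0.0528 fy 0.0085 sat 13 | 0.066 n3 z 0.0490 fy 0.0087 sat 6 | 0.072 n5 z 0.0475 fy 0.0041 sat 108 | 0.075 n5 z 0.0454 fy 0.0030 sat 77 | 0.078 n5 z 0.0461 fy 0.0037 sat 13
top 11 brass fx [0.0693 0.0696 0.0743 0.0766 0.077 ] fy -0.0013 z 0.0464 px 198.45454545454547 182.36363636363637
0.045 n9 z 0.0539 fy -0.0081 sat 8 | 0.048 n11 z 0.0553 fy -0.0080 sat 5 | 0.051 n12 z 0.0550 fy -0.0081 sat 10 | 0.054 n19 z 0.0546 fy -0.0025 sat 7 | 0.057 n17 z 0.0535 fy -0.0066 sat 9 | 0.060 n12 z 0.0551 fy -0.0076 sat 8 | 0.063 n6 z 0.0552 fy -0.0025 sat 10 | 0.069 n4 z 0.0471 fy -0.0027 sat 106 | 0.072 n4 z 0.0476 fy -0.0024 sat 124 | 0.075 n4 z 0.0479 fy -0.0020 sat 121 | 0.078 n4 z 0.0476
```

```bash
python3 -m creep '{"hand":[10,10,10,10,10],"delta_pos":[[0,0.0003,0.0007],[0,0,0],[-0.00125,0,0],[0,0,0],[0,0,0]],"turn":[0,0,0,0,0]}'; python3 go.py -14 41.6; python3 -m creep '{"hand":[10,10,10,10,10],"delta_pos":[[-0.00125,0,0],[-0.0006,0,0],[0,0,0],[0,0,0],[0,0,0]],"turn":[0,0,0,0,0]}'; python3 go.py -14 41.6
```

```text
clock: 18.23
tcp_pos: [0.5018, 0.1131, 0.035]
orientation: [-0.004, 0.119, 0.992, 0.032]
wrist_force: [0.3, -0.3, -3.6]
finger_gap: 0.0213
now fx -14.7 fy -0.06 z 41.7 F [ 0.3 -0.3 -3.6] t 18.23
yaw 166.35 tool rows [-0.0008  0.0001  0.0002] norm mm 0.6808531649483627
F along fx 0.35 fy -0.18 z -3.56 torque [-0.11 -0.01  0.01]
clock: 18.65
tcp_pos: [0.5031, 0.1127, 0.0349]
orientation: [-0.004, 0.119, 0.992, 0.032]
wrist_force: [-0.2, -0.5, -4.7]
finger_gap: 0.0208
now fx -13.3 fy -0.10 z 41.7 F [-0.2 -0.5 -4.7] t 18.65
yaw 166.35 tool rows [0.0009 0.0001 0.0001] norm mm 0.7177449739994828
F along fx -0.12 fy -0.50 z -4.70 torque [-0.08  0.02  0.02]
```

```bash
for i in 1; do python3 -m creep '{"hand":[10,10,10,10,10],"delta_pos":[[-0.00125,0,0],[0,0,0],[0,0,0],[0,0,0],[0,0,0]],"turn":[0,0,0,0,0]}' >/dev/null; python3 go.py 0 41.6|grep -v yaw; done;  python3 -m creep '{"hand":[10,10,10,10,10],"delta_pos":[[-0.00125,0,0],[0,0,0],[0,0,0],[0,0,0],[0,0,0]],"turn":[0,0,0,0,0]}' >/dev/null; python3 go.py 0 41.6|grep -v yaw;  python3 -m creep '{"hand":[10,10,10,10,10],"delta_pos":[[-0.00125,0,0],[0,0,0],[0,0,0],[0,0,0],[0,0,0]],"turn":[0,0,0,0,0]}' >/dev/null; python3 go.py 0 41.6|grep -v yaw
```

```text
now fx -12.3 fy -0.11 z 41.7 F [ 0.5  0.2 -4.6] t 19.07
F along fx 0.48 fy 0.29 z -4.57 torque [-0.14  0.02  0.01]
now fx -11.3 fy -0.08 z 41.7 F [-0.6  0.8 -4. ] t 19.48
F along fx -0.78 fy 0.68 z -3.99 torque [-0.15  0.01  0.03]
now fx -10.3 fy -0.09 z 41.7 F [-0.8 -0.6 -5. ] t 19.9
F along fx -0.65 fy -0.75 z -5.01 torque [-0.08  0.02 -0.  ]
```

```bash
python3 -m creep '{"hand":[10,10,10,10,10],"delta_pos":[[-0.00125,0,0],[0,0,0],[0,0,0],[0,0,0],[0,0,0]],"turn":[0,0,0,0,0]}' >/dev/null; python3 go.py 0 41.6|grep -v yaw;  python3 -m creep '{"hand":[10,10,10,10,10],"delta_pos":[[-0.00125,0,0],[0,0,0],[0,0,0],[0,0,0],[0,0,0]],"turn":[0,0,0,0,0]}' >/dev/null; python3 go.py 0 41.6|grep -v yaw;  python3 -m creep '{"hand":[10,10,10,10,10],"delta_pos":[[-0.00125,0,0],[0,0,0],[0,0,0],[0,0,0],[0,0,0]],"turn":[0,0,0,0,0]}' >/dev/null; python3 go.py 0 41.6|grep -v yaw; python3 pin.py|cut -c1-300
```

```text
now fx -9.3 fy -0.10 z 41.6 F [-0.4  0.3 -4.4] t 20.32
F along fx -0.49 fy 0.24 z -4.41 torque [-0.06  0.09 -0.01]
now fx -8.4 fy -0.10 z 41.6 F [-0.9  0.8 -4.6] t 20.73
F along fx -1.07 fy 0.55 z -4.57 torque [-0.06  0.19  0.02]
now fx -7.5 fy -0.12 z 41.5 F [-2.1  0.1 -4.3] t 21.15
F along fx -2.07 fy -0.43 z -4.33 torque [-0.04  0.45  0.07]
0.045 n2 z 0.0406 fy 0.0101 sat 5 | 0.048 n6 z 0.0449 fy 0.0113 sat 7 | 0.051 n5 z 0.0476 fy 0.0096 sat 9 | 0.054 n5 z 0.0481 fy 0.0099 sat 9 | 0.057 n10 z 0.0486 fy 0.0098 sat 5 | 0.060 n7 z 0.0494 fy 0.0113 sat 4 | 0.063 n8 z 0.0505 fy 0.0099 sat 6 | 0.066 n8 z 0.0500 fy 0.0101 sat 7 | 0.069 n7 z 
top 7 brass fx [0.074  0.0742 0.0749 0.0784 0.0795] fy -0.0026 z 0.0463 px 197.42857142857142 182.57142857142858
0.045 n4 z 0.0526 fy -0.0104 sat 7 | 0.048 n11 z 0.0539 fy -0.0114 sat 9 | 0.051 n9 z 0.0524 fy -0.0092 sat 9 | 0.054 n10 z 0.0547 fy -0.0081 sat 9 | 0.057 n18 z 0.0535 fy -0.0076 sat 7 | 0.060 n12 z 0.0540 fy -0.0061 sat 9 | 0.063 n9 z 0.0537 fy -0.0037 sat 8 | 0.066 n9 z 0.0546 fy -0.0034 sat 11 |
```

Contact with the pin came at about fx = -9.3, and the force now rises at about 1.2 N/mm. Continuing toward 6 N.

```bash
python3 -m creep '{"hand":[10,10,10,10,10],"delta_pos":[[-0.00125,0,0],[0,0,0],[0,0,0],[0,0,0],[0,0,0]],"turn":[0,0,0,0,0]}' >/dev/null; python3 go.py 0 41.6|grep -v yaw;  python3 -m creep '{"hand":[10,10,10,10,10],"delta_pos":[[-0.00125,0,0],[0,0,0],[0,0,0],[0,0,0],[0,0,0]],"turn":[0,0,0,0,0]}' >/dev/null; python3 go.py 0 41.6|grep -v yaw;  python3 -m creep '{"hand":[10,10,10,10,10],"delta_pos":[[-0.00125,0,0],[0,0,0],[0,0,0],[0,0,0],[0,0,0]],"turn":[0,0,0,0,0]}' >/dev/null; python3 go.py 0 41.6|grep -v yaw
```

```text
now fx -6.6 fy -0.11 z 41.5 F [-2.8  0.8 -3.9] t 21.67
F along fx -2.90 fy 0.15 z -3.93 torque [0.12 0.56 0.05]
now fx -5.6 fy -0.13 z 41.5 F [-5.4  1.6 -4.5] t 22.08
F along fx -5.62 fy 0.35 z -4.50 torque [0.15 0.79 0.07]
now fx -4.9 fy -0.14 z 41.4 F [-5.1  1.1 -4. ] t 22.5
F along fx -5.20 fy -0.14 z -3.97 torque [0.24 0.93 0.13]
```

```bash
python3 -m creep '{"hand":[10,10,10,10,10],"delta_pos":[[-0.0007,0,0.0005],[0,0,0],[0,0,0],[0,0,0],[0,0,0]],"turn":[0,0,0,0,0]}' >/dev/null; python3 go.py 0 41.6|grep -v yaw;  python3 -m creep '{"hand":[10,10,10,10,10],"delta_pos":[[0,0,0.0005],[0,0,0],[0,0,0],[0,0,0],[0,0,0]],"turn":[0,0,0,0,0]}' >/dev/null; python3 go.py 0 41.6|grep -v yaw
```

```text
now fx -4.6 fy -0.21 z 41.2 F [-6.4  0.9 -0.9] t 22.92
F along fx -6.44 fy -0.57 z -0.92 torque [0.21 1.24 0.13]
now fx -4.5 fy -0.22 z 41.2 F [-7.5  1.2  1.2] t 23.33
F along fx -7.56 fy -0.54 z 1.22 torque [0.18 1.38 0.11]
```

```bash
cat > axf.py <<'E'
from h import *
im=dict(np.load('last.npz'));W=cloud(im)
u=np.array([.9724,-.2334]);v=np.array([-u[1],u[0]]);mid=np.array([.469,.121])+.05*u
fx=(W[...,:2]-mid)@u;fy=(W[...,:2]-mid)@v;z=W[...,2]
e=(abs(fy)<.008)&(z>.035)&(z<.06)&(fx<-.06)
print('rear end',np.nanpercentile(fx[e],.5).round(4))
for x0 in (-.08,-.07,-.06,-.05,-.04,-.03):
    k=(abs(fy)<.013)&(abs(fx-x0)<.004)&(z>.044)&(z<.06)
    if k.sum()>20:print(x0,k.sum(),np.percentile(fy[k],[1,99]).mean().round(4),np.percentile(z[k],97).round(4))
E
python3 look.py w9; python3 axf.py
```

```text
[0.444 0.119 0.166] 286.58531528366575
23.3833 [0.5116 0.1106 0.0344] [-0.0047  0.1189  0.9924  0.032 ] [-7.38  1.24  1.09]
rear end -0.0846
-0.08 1080 -0.0 0.0523
-0.07 1025 0.0001 0.0523
-0.06 950 0.0002 0.0522
-0.05 894 0.0 0.0523
-0.04 832 0.0002 0.0523
-0.03 791 0.0002 0.0524
```

View pics/w9.png

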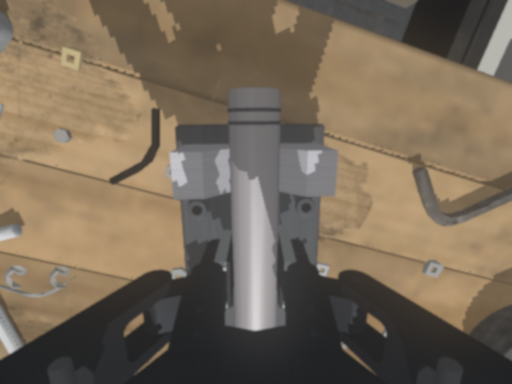

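The axle is level and seated (top at 52.3 mm, as when it lay free), with the pin about half way in. Releasing.

```bash
python3 -m creep '{"hand":[35,35,35,35,35],"delta_pos":[[0,0,0],[0,0,0],[0,0,0],[0,0,0],[0,0,0]],"turn":[0,0,0,0,0]}'; python3 look.py w10; python3 axf.py;python3 go.py 0 41.6
```

```text
clock: 23.8
tcp_pos: [0.5136, 0.1104, 0.0345]
orientation: [-0.003, 0.119, 0.992, 0.032]
wrist_force: [-0.4, -0.5, 0.6]
finger_gap: 0.0354
[0.446 0.119 0.166] 286.58531528366575
23.85 [0.5132 0.1105 0.0343] [-0.0033  0.119   0.9924  0.0321] [ 0.93  0.09 -0.63]
rear end -0.088
-0.08 1109 0.0 0.0525
-0.07 1034 -0.0 0.0524
-0.06 951 0.0001 0.0524
-0.05 906 0.0001 0.0523
-0.04 839 0.0 0.0524
-0.03 791 0.0 0.0522
now fx -2.9 fy 0.04 z 41.1 F [ 0.9  0.1 -0.6] t 23.85
yaw 166.35 tool rows [-0.0037 -0.     -0.0006] norm mm 2.9662704944664875
F along fx 0.88 fy 0.31 z -0.63 torque [-0.11  0.02  0.02]
```

After release the axle sprang back to fx ≈ -8.0, with first contact at about -9.4. That leaves the pin pressed in about 1.4 mm (≈1.7 N). Withdrawing straight up, then checking.

```bash
python3 -m creep '{"hand":[45,45,45,45,45],"delta_pos":[[0,0,0],[0,0,0],[0,0,-0.01],[0,0,-0.03],[0,0,-0.04]],"turn":[0,0,0,0,0]}';python3 -m creep '{"hand":[45,45,45,45,45],"delta_pos":[[0,0,-0.04],[0,0,-0.04],[0,0,0],[0,0,0],[0,0,0]],"turn":[0,0,0,0,0]}'; python3 look.py w11; python3 axf.py; python3 pin.py | grep brass; python3 -c "
from h import *
im=env.read_camera('scene');a=im['pixels'][200:310,130:290,::-1];cv2.imwrite('pics/s11.png',cv2.resize(a,None,fx=5,fy=5,interpolation=2))"; python3 m.py 2>&1 | grep thin
```

```text
clock: 24.27
tcp_pos: [0.5101, 0.1064, 0.0967]
orientation: [-0.007, 0.119, 0.992, 0.032]
wrist_force: [1.2, 0.1, -0.4]
finger_gap: 0.0449
clock: 24.68
tcp_pos: [0.5123, 0.1023, 0.1618]
orientation: [-0.004, 0.119, 0.992, 0.032]
wrist_force: [-0.2, -0.2, 0.0]
finger_gap: 0.0449
[0.445 0.111 0.293] 286.58531528366575
24.7333 [0.5117 0.1023 0.1609] [-0.0048  0.119   0.9924  0.0319] [-0.22 -0.77  0.02]
rear end -0.088
-0.08 249 -0.0 0.0524
-0.07 242 -0.0001 0.0523
-0.06 238 0.0003 0.0523
-0.05 232 0.0002 0.0525
-0.04 217 0.0002 0.0523
-0.03 216 0.0001 0.0523
top 6 brass fx [0.0743 0.0744 0.0758 0.0784 0.0792] fy -0.0008 z 0.0467 px 197.33333333333334 182.16666666666666
top thin 244 mid [ 0.4197 -0.306 ] ang 9.66 len 0.1581 ztop 0.0401
scene thin 92 mid [ 0.424  -0.3029] ang 11.39 len 0.1568 ztop 0.0392
```

View pics/s11.png

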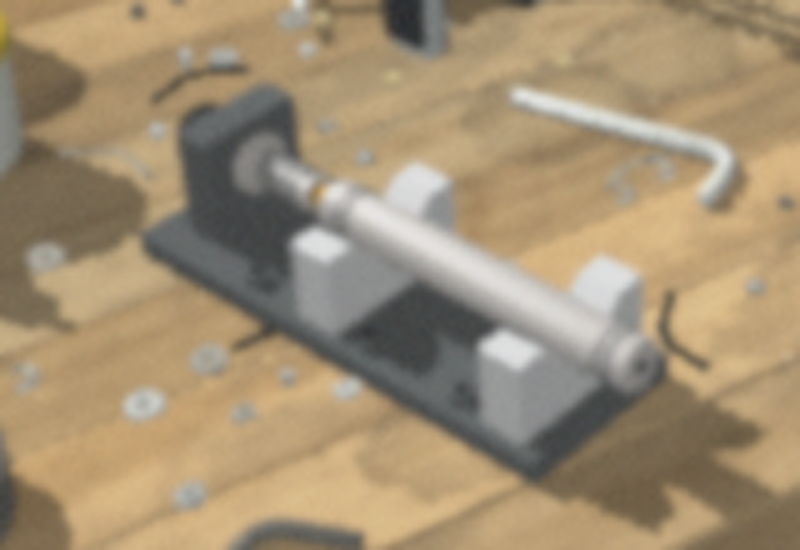

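View pics/w11.png

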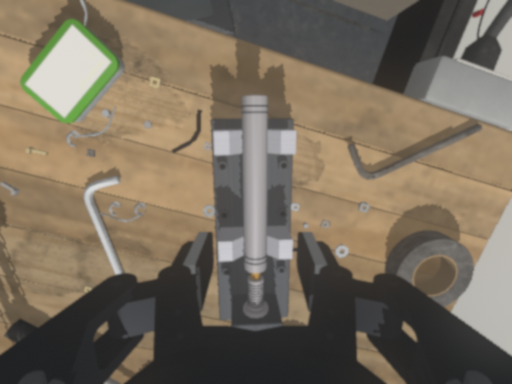

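```bash
python3 -c "
import cv2
a=cv2.imread('pics/w11.png')[235:325,205:305];cv2.imwrite('pics/w11c.png',cv2.resize(a,None,fx=6,fy=6,interpolation=2))"
python3 - <<'E'
from h import *
im=dict(np.load('last.npz'));W=cloud(im)
u=np.array([.9724,-.2334]);v=np.array([-u[1],u[0]]);mid=np.array([.469,.121])+.05*u
fx=(W[...,:2]-mid)@u;fy=(W[...,:2]-mid)@v;z=W[...,2]
hsv=cv2.cvtColor(im['pixels'],cv2.COLOR_RGB2HSV)
for c in (252,254,256,258):
  print([(r,round(float(fx[r,c]*1e3),1),round(float(z[r,c]*1e3)),int(hsv[r,c,1])) for r in range(264,288,2)])
E
```

```text
[(264, 62.1, 52, 4), (266, 63.9, 52, 6), (268, 66.2, 52, 6), (270, 68.7, 51, 6), (272, 70.5, 52, 30), (274, 76.6, 45, 109), (276, 79.2, 44, 114), (278, 80.7, 45, 95), (280, 82.9, 45, 28), (282, 83.8, 47, 5), (284, 85.6, 48, 5), (286, 87.2, 49, 4)]
[(264, 61.8, 52, 4), (266, 64.6, 51, 6), (268, 66.2, 52, 7), (270, 67.8, 53, 7), (272, 70.9, 51, 31), (274, 76.0, 46, 110), (276, 78.7, 45, 127), (278, 80.8, 45, 112), (280, 83.0, 45, 46), (282, 82.4, 50, 5), (284, 85.8, 48, 6), (286, 86.9, 50, 4)]
[(264, 61.4, 53, 2), (266, 64.2, 52, 6), (268, 66.9, 51, 6), (270, 68.7, 51, 7), (272, 70.5, 52, 35), (274, 76.4, 45, 117), (276, 78.4, 46, 135), (278, 80.4, 46, 125), (280, 81.9, 47, 50), (282, 82.5, 50, 7), (284, 85.4, 49, 6), (286, 86.4, 50, 5)]
[(264, 61.4, 53, 2), (266, 65.1, 50, 6), (268, 66.8, 51, 6), (270, 69.1, 51, 7), (272, 71.0, 51, 35), (274, 76.5, 45, 119), (276, 78.6, 46, 126), (278, 80.3, 46, 107), (280, 82.9, 46, 27), (282, 83.2, 49, 7), (284, 85.8, 48, 5), (286, 87.7, 48, 4)]
```

View pics/w11c.png

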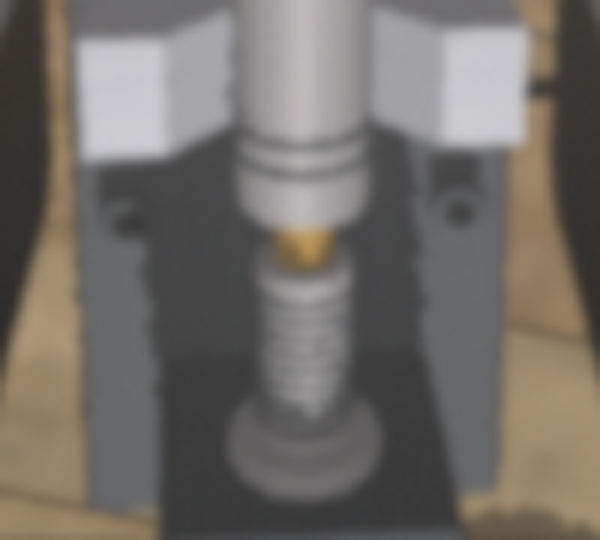

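The brass pin runs straight from the axle's end into the screw with no gap, and the rear end has stayed at -88.0 mm. Handing in.

```bash
python3 -c "
from workcell import env
print(env.hand_in(), env.get_state()['clock'])"
```

```text
the job is handed in; nothing more can be done
the job is handed in; nothing more can be done
```

I took the thick axle from the rack and laid it in both V-rests clear of the stop, at about fixture x = -24.5 mm. I then slid it against the pin until the pin was about 4.8 mm in (about 5.8 N), let go, and handed the job in. Handing in reports no verdict.

**Last checks:**
- **Lie in the grooves:** the axle is level, within 0.3 mm of the grooves' mid-plane, with its top at about 52.4 mm. The rear end read the same (-88.0 mm) right after release and again after the gripper withdrew.
- **Pin contact:** on release the axle sprang back about 3.4 mm. That leaves the pin pressed in about 1.4 mm, or roughly 1.7 N. This is worked out from the contact position (about -9.4 mm); I did not measure it directly. The last wrist picture shows the axle's end against the pin with no gap.
- **Thin axle:** the top camera puts it within 0.2 mm of where it started. The scene camera's fit differs by 2 to 3 mm, within what that camera can resolve.

**What went wrong on the way:**
- **Joint limit:** the last joint reached its limit over the fixture. I turned the axle by a half turn, and the tool kept a tilt of about 3.7° from then on, mostly roll about the axle.
- **Stuck first push:** the first push bore down and did not move the axle (about 12 N at the wrist). After I raised the tool it moved forward, and I slid it to the pin with its weight mostly carried by the gripper.

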